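# Check the mushroom stop of the bench shaker

## Task

Test the stop button of the bench shaker: with the fingertips, press the black mushroom button with the wing bar across it fully in so that it stays latched down, then twist it clockwise (seen from above) by pushing on an end of the bar until it lets go and springs back up. Leave it up and back in its straight position, and do not turn the speed knob, press the small white start key, or disturb the jars and the dish.

Things in the scene. Friction and masses are not known exactly. Their poses are not given: they have to be found in the camera images.
- shaker: White bench shaker, fixed on the worktop, 170 mm deep (x), 240 mm wide (y). Origin at worktop level under it; -x faces the robot (x runs from -90 to +80 mm). Front half (x -84 to -6 mm): flat control deck 60 mm above the worktop with controls at x = -48 mm: the stop and the speed knob at y = +68 and -68 mm (either way round), the start key between them. Behind: platform with a low rim, up to 85 mm high.
- stop_base: Grey round bezel of the mushroom stop, fixed on the deck, 62 mm across, 14 mm high (7 mm beyond 24 mm from the axis). Origin on its axis, at deck level (60 mm above the worktop). Its x axis is the line of the ears when the head is not twisted. It is turned a little on the deck.
- stop_top (a point): Middle of the flat top of the black mushroom head: 110 mm above the worktop when up, 100 mm when latched in. The domed head is 60 mm across and 22 mm thick, with a bar 13 mm wide and 94 mm long across it whose flat top stands 2 mm above the dome; its underside is 26 mm above the deck when up, 16 mm when in. Axes turn with the head (z up).
- stop_ear (a point): Middle of the ear (end of the bar) on the head's -x side, nearer the robot: 37 mm from the axis, 11.5 mm below stop_top. Each ear is 13 mm wide, 23 mm high and reaches from the head's rim to 47 mm from the axis. A clockwise twist moves this ear towards the head's +y. Beside an ear all is free down to the deck but for the bezel.
- stop_press (a joint): How far the head is pressed in, m: 0 up, 0.010 fully in. Pressing starts against about 9 N, which falls to nothing a little past half way; then the head goes in by itself and stays (latched with about 6 N). Only a twist (or an upward pull of 6 N) brings it back.
- stop_twist (a joint): Clockwise twist of the head seen from above, rad: 0 straight, 1.0 the stop. A weak spring (0.03 to 0.12 Nm) turns it back to 0 when let go. While latched, twisting cams the head up from 0.12 rad on, needing up to about 0.25 Nm, and at about 0.45 rad it lets go and springs up.
- speed_knob (a joint): Black speed knob (36 mm across, bar grip) at the other end of the deck, rad; starts at 0, must not be turned.
- start_key (a joint): Small white start key, 18 mm across, in the middle of the deck, m pressed; must not be pressed.
- jar_white: Loose white plastic jar, 48 mm across, 105 mm high, standing beside the shaker. Origin at the centre of its underside.
- jar_red_cap: Loose clear jar with a screw cap, 44 mm across, 94 mm high, standing beside the shaker. Origin at the centre of its underside.
- dish: Loose plastic dish with lid, 66 mm across, 16 mm high, lying on the platform. Origin at the centre of its underside.
Mind the look-alikes: they are no part of the job. Leave any blue look-alike of the jar_white alone.

How it is judged:
On the way, in this order (a step that is already met when the one before it is completed fails the run):
1. the mushroom button is pressed fully in (8 mm or more) and stays in (value of joint stop_press above 0.008 m), for 0.3 s.
2. it is twisted clockwise while it is still in (over 0.3 rad, still over 4 mm in) (value of joint stop_twist above 0.3 rad and value of joint stop_press above 0.004 m).
3. it has sprung back up (value of joint stop_press below 0.002 m), for 0.2 s.
At the end, for the whole second after the job is handed in: The stop button is up (within 1.5 mm) and straight (within 0.1 rad) after having been latched in and released by a twist; start key up, speed knob within 0.15 rad of its start, jars upright, jars and dish within 20 mm of where they stood (value of joint stop_press below 0.0015 m and value of joint stop_twist below 0.1 rad and value of joint start_key below 0.001 m and value of joint speed_knob between -0.15 and 0.15 rad and distance of each of jar_white, jar_red_cap, dish from where it was at the start of the episode below 0.02 m and angle between each of jar_white, jar_red_cap's own z axis and vertical below 0.1 rad); the robot touches nothing.
It fails at once if the button is worked with the gripper's body or the arm instead of the fingers (contact force between the arm and stop_base above 3 N).
It fails at once if the start key is pressed (value of joint start_key above 0.002 m).
It fails at once if the speed knob is turned (value of joint speed_knob above 0.15 rad or value of joint speed_knob below -0.15 rad).
It fails at once if a jar or the dish is lifted, carried or pushed away (distance of any of jar_white, jar_red_cap, dish from where it was at the start of the episode above 0.02 m).
It also fails if it takes over 45 s, if anything falls off the work surface, if the arm or the gripper's body presses on something with over 40 N, if the wrist force passes 120 N, or if a joint passes its speed limit or range.

## Robot

A 6-joint arm with a two-finger parallel gripper is mounted at the origin on a cart in front of the work surface, level with it; the furniture and walls round the work are solid. World frame = base frame: x ahead of the robot, y to its left, z up, the work surface at z = 0. Lengths are in m, angles in rad, forces in N, time in s.
With the tool pointing down it reaches from about 0.375 to 0.9 m from the base axis. Payload 3.1 kg.
Tool frame: the origin (TCP) lies at the very end of the fingers, on their centre line; the grasp point (between the pads) lies 19 mm behind it (manip.hold_point_z is the distance from the TCP to the grasp point, in m); y points along the fingers, z is the direction in which the jaws open and shut, and the axes are right-handed (so a half turn about y gives the same grasp; the last joint's range is limited). The gripper opens to 85 mm and grips with 20 to 120 N. Pads are 22 mm wide; open, the fingers measure 114 mm over their backs; the gripper's body (76 mm by 85 mm) begins 54 mm behind the grasp point. The pads swing forward as they close: fully open they stand 13 mm farther back than shut.
Start: joints at [-1.405, 0.527, 1.433, -0, 1.181, -0.178], TCP at [0.211, -0.588, 0.231] pointing down, gripper open.
Joint ranges: [-3.08, 3.08], [-0.75, 2.2], [0.22, 2.44], [-1.43, 4.57], [0, 2.65], [-2.85, 2.85]. Speed limits (rad/s): [2.79, 2.79, 3.14, 3.14, 3.14, 3.14].

## Interface

Orientations are given as a unit quaternion [x, y, z, w].
In Python, from station import manip, eyes, workorder gives the robot as it stands. The module is installed in compiled form; this text tells all that it offers.
- The arm moves only by the shell command python3 -m jog 'ROWS' [OPENING] [FORCE]. ROWS is JSON, a list of rows, each a list of 2 entries, a list of its own where there are three numbers: the shift along the tool's x, y, z in cm, then the turn about the tool's y in rad. A call has 1 to 20 rows; each row is the pose to reach, as a shift and turn from the pose commanded when the call began, along the tool's axes at that moment; what a row does not reach only later rows make up. A row lasts 1/12 s, in which the tool goes at most 41.7 mm and 7.16 degrees, less where a joint would pass 70% of its speed; a pose out of reach is approached as far as the arm can. A call with a gripper value outside its range is refused whole. OPENING is the finger opening in cm, from 0 to 8.54, set as the call begins (- or left out, the last holds). The fingers move at their own pace and stop on an object; FORCE is the grip in N (left out, the last holds). Time passes only in rows, so rows that repeat a pose let the fingers close. It gives the time, the measured TCP pose, the force and the opening at its end, in the units of the state.
- manip.sense(): the state, without advancing time (a new reading comes with each control period).
- eyes.snapshot(name): name is "side" or "top"; returns a dict with "frame" (420x560x3 uint8, red, green, blue), "vfov" (degrees; the focal length in pixels is half the picture's height over the tangent of half this angle, whatever the lens; pixels are square), "cx", "cy" (the principal point, pixels), "rvec" (rotation vector, rad) and "tvec" (3), from world to camera coordinates, as OpenCV has them. Camera axes: x right, y down, z forward; pixel columns grow to the right and rows downward; lengths in m; the calibration is good to about 2 mm. A picture is of the moment at which its call begins. There is no depth.
- workorder.sign_off(): hands the job in, once; it reports no verdict.
The state is a dict: "t": time; "q": joint angles; "qd": joint speeds; "tau": joint torques, N m; "tcp_pos": TCP position; "tool_rot": TCP orientation; "force": force on the tool from outside, world axes, zero at the start; "ft_torque": the same for the moment, N m; "finger_gap": opening from 0.0 (shut) to 1.0 (fully open).
Only numpy, scipy, OpenCV 4.12 (cv2) and the standard library are available. Lean on these libraries where they do the work, as an engineer would, in place of code of your own. Each camera call takes 0.05 s, during which the arm holds its last target. There are 200 camera calls.

## Working session

There is one attempt and no reset: what is moved stays moved. The work goes in short steps, Python scripts to look and compute and a shell command to move; the robot and the scene stay as the last step left them, time stands still between calls to the robot, and variables do not carry over. Pictures are saved under pics/ and viewed, about 8 in all and at most 12, crops included, and the job is handed in when it is done.

```bash
mkdir -p pics; cat > h.py <<'E'
import numpy as np, cv2
from station import manip, eyes, workorder
from scipy.spatial.transform import Rotation as R
def snap(n):
    s=eyes.snapshot(n); s['f']=s['frame'].shape[0]/2/np.tan(np.radians(s['vfov'])/2)
    s['K']=np.array([[s['f'],0,s['cx']],[0,s['f'],s['cy']],[0,0,1.]]); s['R']=cv2.Rodrigues(np.array(s['rvec'],float))[0]
    s['t']=np.array(s['tvec'],float).ravel(); return s
def plane(s,uv,z):
    d=s['R'].T@np.linalg.solve(s['K'],[uv[0],uv[1],1.]); c=-s['R'].T@s['t']
    return c+d*(z-c[2])/d[2]
def proj(s,p):
    q=s['K']@(s['R']@np.array(p,float)+s['t']); return q[:2]/q[2]
E
python3 - <<'E'
from h import *
for n in('side','top'):
    s=snap(n); cv2.imwrite(f'pics/{n}0.png',s['frame'][:,:,::-1]); print(n,s['f'],-s['R'].T@s['t'])
m=manip.sense(); print(m, R.from_quat(m['tool_rot']).as_matrix().round(3))
E
```

```text
side 406.30309650912403 [ 0.47509697 -1.02316387  0.5880921 ]
top 498.4220656338967 [ 0.47557733 -0.35438542  0.94124979]
{'t': 0.1, 'q': array([-1.40448308e+00,  5.28409871e-01,  1.43375747e+00,  3.09375829e-05,
        1.18142554e+00, -1.78521342e-01]), 'qd': array([ 0.00031381, -0.00175087, -0.00315593, -0.00034968, -0.000538  ,
       -0.00085065]), 'tau': array([-4.05238088e-04, -4.43304849e+01, -1.78586125e+01, -2.10844032e-04,
        3.90495930e-03,  4.39914260e-06]), 'tcp_pos': array([ 0.21119109, -0.5875563 ,  0.23041427]), 'tool_rot': array([-0.12129569,  0.69732993, -0.69591571,  0.12132455]), 'force': array([-0.03071643, -0.07583207,  0.4915136 ]), 'ft_torque': array([0.02034163, 0.01195252, 0.00107298]), 'finger_gap': 0.9983579353677418} [[-0.941 -0.     0.338]
 [-0.338  0.002 -0.941]
 [-0.    -1.    -0.002]]
```

View pics/top0.png

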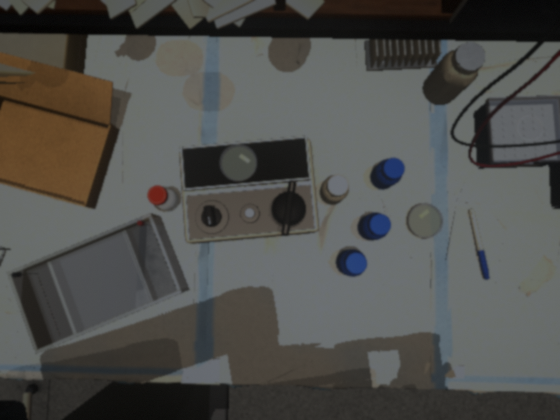

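View pics/side0.png

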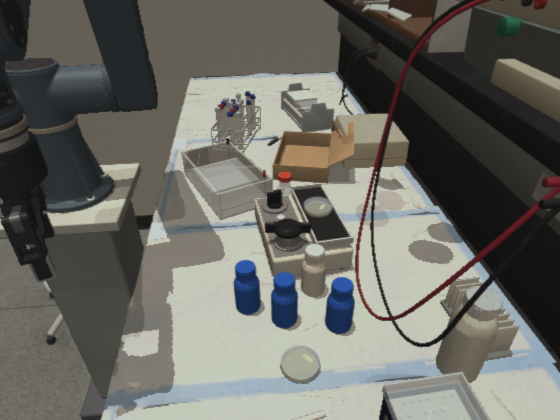

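Top view: candidates for the stop are the black round head with a long bar at (289,208) and the black knob with a short grip at (211,216), with the white key between them at (249,213). The one with the long bar is the stop. The white jar is next to it at (335,187), the blue look-alikes are at (387,172), (375,226) and (352,263), and the red-cap jar is at (160,197).

```bash
python3 - <<'E'
from h import *
s=snap('top'); im=s['frame'][:,:,::-1]
c=im[165:250,170:360]
c=np.clip(cv2.resize(c,None,fx=4,fy=4,interpolation=cv2.INTER_CUBIC).astype(float)*2.2,0,255); cv2.imwrite('pics/crop1.png',c)
g=im.max(2); m=(g<45).astype(np.uint8); m[:192]=0
n,l,st,ce=cv2.connectedComponentsWithStats(m)
for i in range(1,n):
    if st[i,4]>80 and 180<ce[i][0]<330 and ce[i][1]<250: print(st[i],ce[i])
for uv in [(291,181),(285,236),(289,208)]: print(uv,plane(s,uv,.110).round(4))
print('knob',plane(s,(211,216),.08),'key',plane(s,(249,213),.063),'jarw',plane(s,(337,186),.105))
t=snap('side')
print('side check', proj(t,plane(s,(289,208),.110)))
c=t['frame'][180:280,240:360,::-1]; cv2.imwrite('pics/crop2.png',np.clip(cv2.resize(c,None,fx=5,fy=5,interpolation=cv2.INTER_CUBIC).astype(float)*1.5,0,255))
E
```

```text
[271 192  35  43 965] [288.01968912 209.33782383]
[202 206  19  20 290] [210.85172414 215.34137931]
(291, 181) [ 0.5982 -0.3674  0.11  ]
(285, 236) [ 0.5055 -0.3593  0.11  ]
(289, 208) [ 0.5525 -0.365   0.11  ]
knob [ 0.53821268 -0.23031914  0.08      ] key [ 0.54631466 -0.29504017  0.063     ] jarw [ 0.59206177 -0.44527527  0.105     ]
side check [286.34720525 222.25784268][ WARN:0@1.130] global loadsave.cpp:1063 imwrite_ Unsupported depth image for selected encoder is fallbacked to CV_8U.
```

View pics/crop1.png

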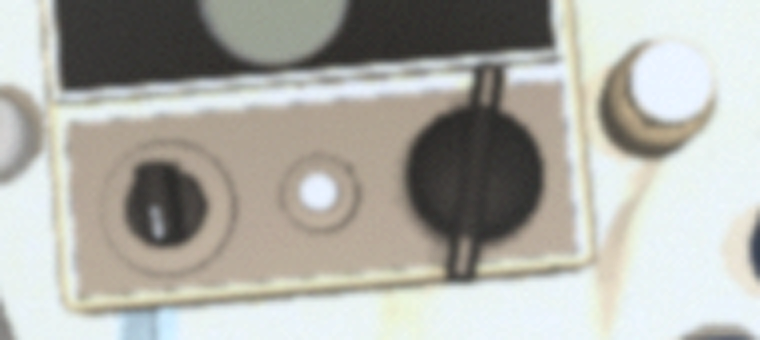

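The crop confirms it. The head is at crop (475,174) with its bar from (490,67) to (460,279), which puts the axis near (0.5525, -0.3645) and the bar at about -6.7°. Next I go above it with the fingers shut and aligned to the bar.

```bash
python3 -m jog '[[[-10,0,-2.4],0.12],[[-20,0,-4.7],0.23],[[-30,0,-7.1],0.35],[[-39.7,0,-9.4],0.462],[[-39.7,0,-9.4],0.462],[[-39.7,0,-9.4],0.462],[[-39.7,0,-9.4],0.462],[[-39.7,0,-9.4],0.462],[[-39.7,5,-9.4],0.462],[[-39.7,8,-9.4],0.462],[[-39.7,9.5,-9.4],0.462],[[-39.7,9.5,-9.4],0.462],[[-39.7,9.5,-9.4],0.462],[[-39.7,9.5,-9.4],0.462]]' 0
python3 - <<'E'
from h import *
m=manip.sense(); print(m['t'],m['tcp_pos'],m['force'],m['finger_gap'],R.from_quat(m['tool_rot']).as_matrix().round(3))
s=snap('side');c=s['frame'][130:280,200:400,::-1]; cv2.imwrite('pics/side2.png',np.uint8(np.clip(cv2.resize(c,None,fx=4,fy=4,interpolation=cv2.INTER_CUBIC).astype(float)*1.4,0,255)))
print(proj(s,m['tcp_pos']), (proj(s,m['tcp_pos'])-[200,130])*4)
for p in [(.5525,-.3645,.11),(.508,-.3595,.11),(.597,-.370,.11)]: print((proj(s,p)-[200,130])*4)
E
```

```text
t: 1.37
tcp_pos: [0.5533, -0.3664, 0.1371]
tool_rot: [-0.042, -0.705, 0.706, 0.041]
force: [-0.3, -1.4, 0.4]
finger_gap: 0.0
1.3667 [ 0.55325314 -0.36642684  0.13709084] [-0.29095469 -1.35514054  0.37149398] 0.00033535885505966783 [[-0.993  0.001 -0.117]
 [ 0.117 -0.001 -0.993]
 [-0.001 -1.     0.001]]
[286.86008092 211.50110431] [347.4403237  326.00441723]
[345.36481128 368.46482855]
[256.37423024 368.5197091 ]
[434.59369978 368.98799847]
```

View pics/side2.png

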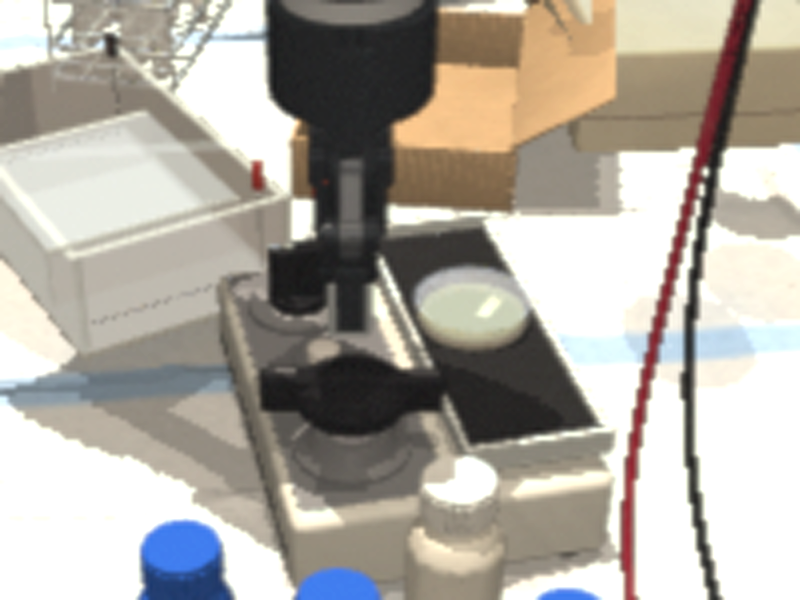

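The side view shows the shut fingertips at about (347,330), centred over the head at (350,370). The bar runs from (262,372) to (443,378), so the axis x is nearer 0.555. Now I press.

```bash
python3 -m jog '[[[0,1.5,0],0],[[0,2.5,0],0],[[0,2.8,0],0],[[0,3.1,0],0],[[0,3.3,0],0],[[0,3.5,0],0],[[0,3.7,0],0],[[0,3.8,0],0],[[0,3.8,0],0]]'
```

```text
t: 2.17
tcp_pos: [0.5536, -0.3664, 0.1]
tool_rot: [-0.042, -0.705, 0.706, 0.041]
force: [-1.4, 0.8, 6.9]
finger_gap: -0.002
```

```bash
python3 -m jog '[[[0,0.1,0],0],[[0,0.2,0],0],[[0,0.2,0],0],[[0,0.2,0],0]]'; python3 -m jog '[[[0,-1,0],0],[[0,-3,0],0],[[0,-3,0],0],[[0,-3,0],0],[[0,-3,0],0]]'
python3 - <<'E'
from h import *
m=manip.sense(); print(m['tcp_pos'])
s=snap('side');c=s['frame'][130:280,200:400,::-1]; cv2.imwrite('pics/side3.png',np.uint8(np.clip(cv2.resize(c,None,fx=4,fy=4,interpolation=cv2.INTER_CUBIC).astype(float)*1.4,0,255)))
E
```

```text
t: 2.5
tcp_pos: [0.5537, -0.3665, 0.0998]
tool_rot: [-0.042, -0.705, 0.707, 0.041]
force: [-3.1, 1.2, 15.1]
finger_gap: -0.002
t: 2.92
tcp_pos: [0.5529, -0.3653, 0.1258]
tool_rot: [0.041, 0.706, -0.706, -0.042]
force: [-0.0, -0.1, 0.1]
finger_gap: -0.001
[ 0.55289019 -0.36526903  0.12581749]
```

View pics/side3.png

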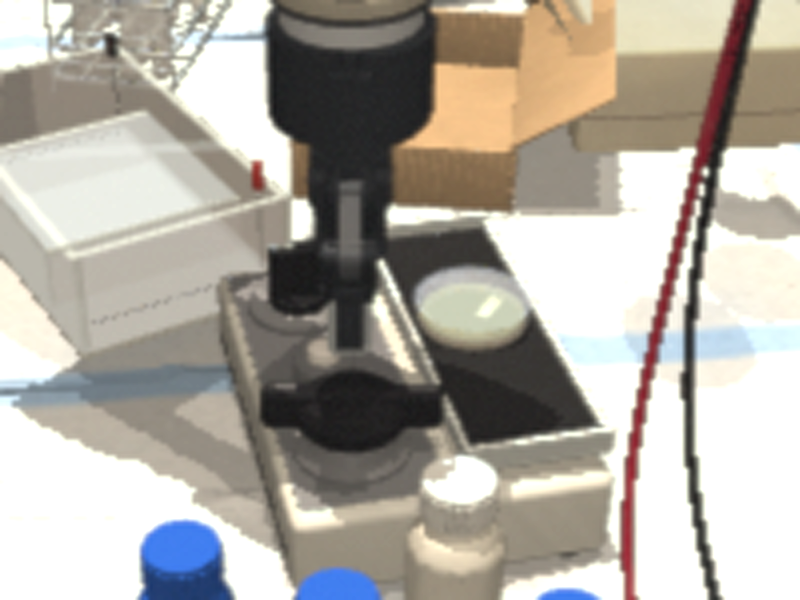

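The head is down and latched: the bar is now at about y=405, was 378. I move beside the near ear on its -y side, lower, then push towards +y.

```bash
python3 -m jog '[[[2,0,3],0],[[4.3,0,3],0],[[4.3,0,3],0],[[4.3,3,3],0],[[4.3,4.6,3],0],[[4.3,4.6,3],0],[[4.3,4.6,3],0]]'
python3 - <<'E'
from h import *
m=manip.sense(); print(m['tcp_pos'],m['force'])
s=snap('side');c=s['frame'][130:280,200:400,::-1]; cv2.imwrite('pics/side4.png',np.uint8(np.clip(cv2.resize(c,None,fx=4,fy=4,interpolation=cv2.INTER_CUBIC).astype(float)*1.4,0,255)))
E
```

```text
t: 3.55
tcp_pos: [0.5064, -0.3892, 0.0787]
tool_rot: [0.04, 0.707, -0.705, -0.042]
force: [0.3, -0.2, 0.2]
finger_gap: -0.001
[ 0.50638375 -0.38918417  0.07868449] [ 0.27487267 -0.16216465  0.20349103]
```

View pics/side4.png

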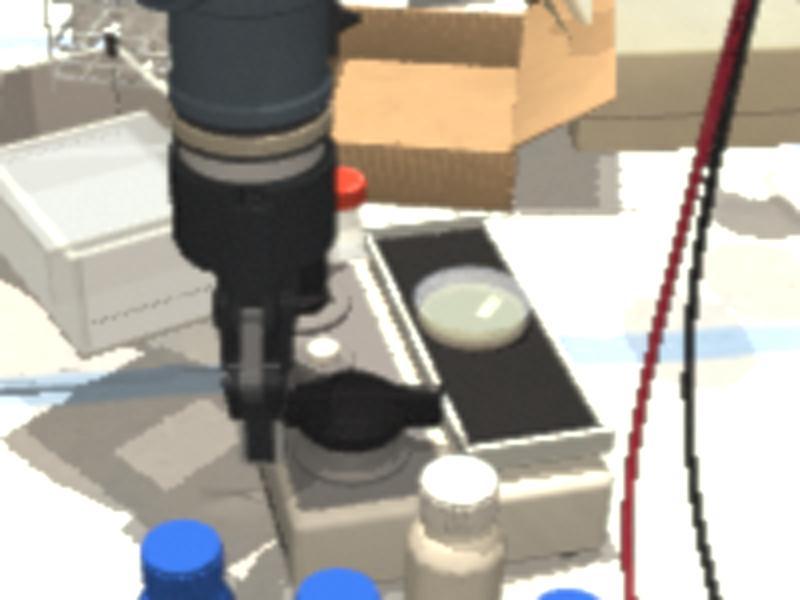

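The finger is on the -y side of the ear, but a little far out: tip at x 245–278, ear end at about 262. I move in 7 mm, raise 3 mm and push.

```bash
python3 -m jog '[[[-0.7,-0.3,0],0],[[-0.7,-0.3,-0.4],0],[[-0.7,-0.3,-0.8],0],[[-0.7,-0.3,-1.1],0],[[-0.7,-0.3,-1.4],0],[[-0.7,-0.3,-1.7],0],[[-0.7,-0.3,-1.7],0]]'
```

```text
t: 4.18
tcp_pos: [0.5153, -0.3756, 0.0842]
tool_rot: [-0.041, -0.705, 0.707, 0.041]
force: [-3.6, -4.6, 2.0]
finger_gap: 0.001
```

```bash
python3 -m jog '[[[0,0.2,-0.3],0],[[0,0.3,-0.6],0],[[0,0.3,-0.9],0],[[0,0.3,-0.9],0]]'; python3 -m jog '[[[0,0,-0.3],0],[[0,0,-0.6],0],[[0,0,-0.6],0]]'
```

```text
t: 4.52
tcp_pos: [0.5149, -0.3713, 0.0836]
tool_rot: [-0.04, -0.702, 0.71, 0.041]
force: [-12.2, -12.4, 12.6]
finger_gap: -0.003
t: 4.77
tcp_pos: [0.5141, -0.3625, 0.083]
tool_rot: [-0.039, -0.704, 0.708, 0.043]
force: [-11.4, -4.2, 9.2]
finger_gap: -0.002
```

```bash
python3 - <<'E'
from h import *
m=manip.sense(); print(m['tcp_pos'],m['force'])
s=snap('side');c=s['frame'][170:270,220:350,::-1]; a=cv2.resize(c,(520,400),interpolation=cv2.INTER_CUBIC)
s=snap('top');c=s['frame'][160:250,250:320,::-1]; b=cv2.resize(c,(280,360),interpolation=cv2.INTER_CUBIC); b=cv2.copyMakeBorder(b,0,40,0,0,cv2.BORDER_CONSTANT)
cv2.imwrite('pics/s5.png',np.uint8(np.clip(np.hstack([a,b]).astype(float)*1.8,0,255)))
E
```

```text
[ 0.51412139 -0.36247869  0.08298392] [-11.38528663  -4.24650632   9.24177219]
```

View pics/s5.png

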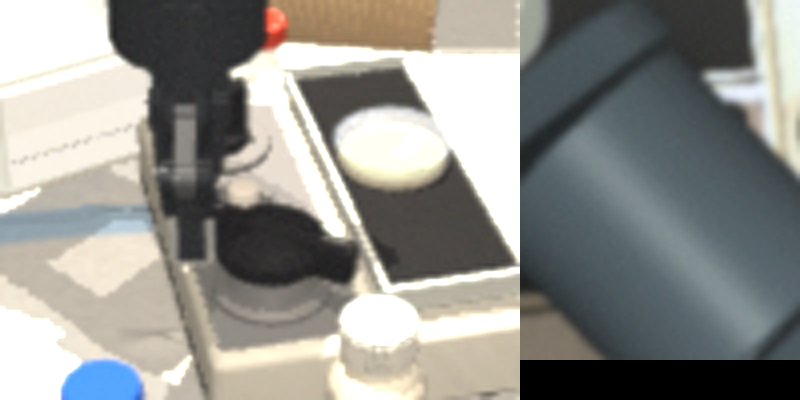

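The head has turned: the far ear has swung towards the camera, at crop (335,262). The fingers also rub on the head's side (force x -11, z +9), so I back out radially a little and carry on pushing.

```bash
python3 -m jog '[[[0.4,-0.2,0],0],[[0.5,-0.2,0],0],[[0.5,-0.2,0],0]]'; python3 -m jog '[[[0,0,-0.3],0],[[0,0,-0.5],0],[[0,0,-0.5],0],[[0,0,-0.5],0]]'
```

```text
t: 5.12
tcp_pos: [0.5124, -0.3589, 0.0826]
tool_rot: [-0.042, -0.706, 0.706, 0.041]
force: [-0.9, -1.8, 0.3]
finger_gap: -0.001
t: 5.45
tcp_pos: [0.5136, -0.3534, 0.0821]
tool_rot: [0.041, 0.706, -0.706, -0.041]
force: [-0.5, -2.4, -0.6]
finger_gap: -0.003
```

```bash
python3 - <<'E'
from h import *
s=snap('side');c=s['frame'][170:270,220:350,::-1]; a=cv2.resize(c,(780,600),interpolation=cv2.INTER_CUBIC)
cv2.imwrite('pics/s6.png',np.uint8(np.clip(a.astype(float)*1.8,0,255)))
E
```

```text
(no output)
```

View pics/s6.png

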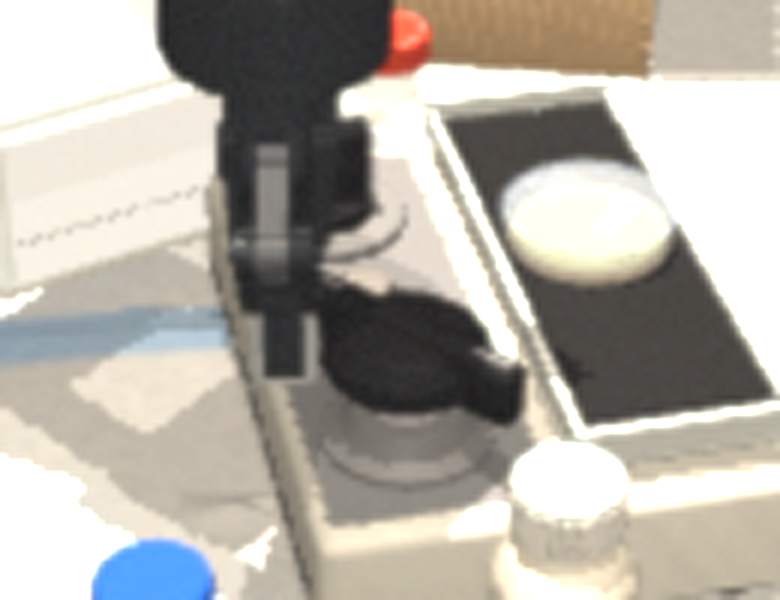

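The head is up (the stem below it at (400,430) shows again) and still twisted by the finger. I back off slowly so the spring turns it straight, then move out and up.

```bash
python3 -m jog '[[[0.1,0,0.7],0],[[0.2,0,1.4],0],[[0.3,0,2.1],0],[[0.4,0,2.8],0],[[0.5,0,3.5],0],[[0.5,0,4.2],0],[[1.5,0,4.5],0],[[3,-2,4.5],0],[[3,-6,4.5],0],[[3,-10,4.5],0],[[6,-13,7],0],[[9,-14,9],0],[[12,-14,12],0],[[14,-14,14],0],[[14,-14,14],0],[[14,-14,14],0]]'
python3 - <<'E'
from h import *
m=manip.sense(); print(m['t'],m['tcp_pos'],m['force'])
s=snap('side');c=s['frame'][160:310,200:400,::-1]; a=cv2.resize(c,(480,360),interpolation=cv2.INTER_CUBIC)*1.5
s=snap('top');c=s['frame'][150:250,140:360,::-1]; b=cv2.resize(c,(480,218),interpolation=cv2.INTER_CUBIC)*2.2
cv2.imwrite('pics/s7.png',np.uint8(np.clip(np.vstack([a,b]),0,255)))
E
```

```text
t: 6.83
tcp_pos: [0.3558, -0.4772, 0.2224]
tool_rot: [0.043, 0.706, -0.706, -0.043]
force: [0.8, 0.8, -0.8]
finger_gap: -0.004
6.8333 [ 0.35583807 -0.47720355  0.22236581] [ 0.81869408  0.82494878 -0.78927542]
```

View pics/s7.png

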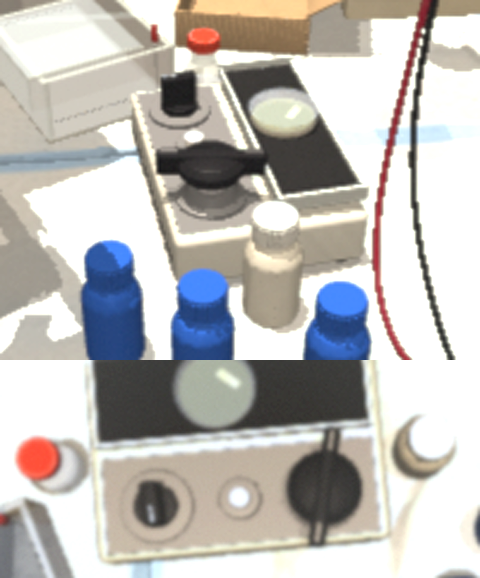

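The head is up and straight: the bar runs (332,430)–(318,543), the same slope as at the start within about 0.02 rad. The key, knob, jars and dish look unchanged, and the robot is clear.

```bash
python3 -c "
from station import workorder; print(workorder.sign_off())"
```

```text
the job is handed in; nothing more can be done
None
```

The stop button test is done and handed in at about 7 s of robot time. With shut fingertips I pressed the mushroom head fully in: the tip reached z = 0.0998 m at 15 N, and the picture showed it staying down. I then pushed the near ear clockwise until the head sprang up, and backed off so its spring turned it straight.

- **Final checks:** the last pictures show the head up and the bar within about 0.02 rad of its starting line. The knob, start key, jars and dish look unmoved by eye; I did not measure them. The robot is clear of everything, with wrist force near zero.
- **Rubbing during the twist:** partway through, the fingers also rubbed on the side of the head (about 11 N sideways and 9 N upward). I moved out 5 mm and it stopped.
- **Not measured:** I had no joint readings. The twist past 0.3 rad while still latched is inferred from the forces and pictures.

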